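# Find the rocking lid of the topping caddy and snap it home

### The job

One of the three blue lids on the topping caddy has not been snapped down and rocks. With a fingertip, try the lids in order from left to right, pressing down on each to see whether it rocks, and leave them all as they are until all three have been tried; then go back to the one that rocked and press it down until it snaps in and lies flush. Nothing is to be lifted out, and the label roll, timer and marker beside the caddy stay where they are.

Things in the scene. Friction and masses are not known exactly. Their poses are not given: they have to be found in the camera images.
- caddy: Steel caddy fixed to the worktop, 130 (x) by 296 (y) by 60 mm high, turned up to 0.35 rad. Origin: centre of its underside, on the worktop; z up, x away from the robot, y left. Three lidded wells, centres at y = +96, 0, -96 mm. A ledge round each well, 8 mm below the rim, carries the lid. Under the middle of one lid (any of the three) a stiff snap, 22 mm square, still stands up.
- lid_left: Left (caddy's +y end) of three identical flat blue plastic lids, 106 (x) by 80 (y) by 8 mm, 60 g, a white ring 34 mm across printed round the middle; 2 mm play all round in its well. Origin: centre of its underside; axes like the caddy's. Home: underside 52 mm, top 60 mm over the worktop, flush with the rim; it does not give when pressed.
- lid_middle: Middle lid, like the left one. Whichever lid is loose lies level on its snap, 3.5 mm above home. Pressed well off its middle, 37 mm toward the front edge say, it tips about 0.08 rad under less than 1 N until its edge meets the ledge, and comes back level when let go; under 15 N there it does not snap in.
- lid_right: Right lid (caddy's -y end), like the left one. When the loose lid, whichever it is, is pressed in the middle with more than about 13 N (18 to 20 N is ample), its snap yields, the lid goes down 3.5 mm onto its ledge and stays there.
- label_roll: White label roll standing loose behind the caddy, 61 mm across, 40 mm high; origin at the centre of its underside. Bystander.
- kitchen_timer: Red and white kitchen timer standing loose behind the caddy, 58 mm across, 46 mm high; origin at the centre of its underside. Bystander.
- green_marker: Green and white marker pen, 135 mm long along its y, 17 mm thick, lying loose to the left of the caddy; origin at the centre of its underside. Bystander.
There are look-alikes about, which are no part of the job. Leave any red look-alike of the lid_left alone.

How it is judged:
By the outcome, as a careful person would: the job done as asked, in the order asked, and still so for the second after the job is handed in, with the robot touching nothing.
It also fails if it takes over 48 s, if anything falls off the work surface, if the arm or the gripper's body presses on something with over 40 N, if the wrist force passes 120 N, or if a joint passes its speed limit or range.

### The arm

A 6-joint arm with a two-finger parallel gripper is mounted at the origin on a cart in front of the work surface, level with it; the furniture and walls round the work are solid. World frame = base frame: x ahead of the robot, y to its left, z up, the work surface at z = 0. Lengths are in m, angles in rad, forces in N, time in s.
With the tool pointing down it reaches from about 0.3 to 0.875 m from the base axis. Payload 6.4 kg.
Tool frame: the origin (TCP) lies between the finger pads; the fingertips stand 8 mm ahead of it and the grasp point (between the pads) lies 11 mm behind it (ctrl.finger_overhang is the distance from the TCP to the fingertips, in m); z points along the fingers, y is the line along which they close (so a half turn about z gives the same grasp; the last joint's range is limited). The gripper opens to 85 mm and grips with 20 to 120 N. Pads are 22 mm wide; open, the fingers measure 114 mm over their backs; the gripper's body (76 mm by 85 mm) begins 54 mm behind the grasp point. The pads swing forward as they close: fully open they stand 13 mm farther back than shut.
Start: joints at [1.1, 0.181, 1.607, -0, 1.354, -0.206], TCP at [0.15, 0.555, 0.239] pointing down, gripper open.
Joint ranges: [-2.99, 2.99], [-0.89, 2.07], [0.3, 2.58], [-1.14, 4.28], [0, 2.63], [-3.12, 3.12]. Speed limits (rad/s): [2.57, 2.57, 3.01, 3.14, 3.14, 3.14].

### API

Orientations are given as a unit quaternion [w, x, y, z].
In Python, from bench import ctrl, camera gives the robot as it stands.
- The arm moves only by the shell command python3 -m pendant 'ROWS' [OPENING]. ROWS is JSON, a list of rows, each a list of 6 numbers: the shift along the world's x, y, z normalised to -1 to 1, where 1 is 200 mm, then the turn, a rotation vector about the world's x, y, z normalised to -1 to 1, where 1 is pi/2 rad. In form: [[dx, dy, dz, rx, ry, rz], ...]. A call has exactly 10 rows; each row shifts and turns the commanded pose from where the row before left it; what a row does not reach is not made up. A row lasts 1/8 s, in which the tool goes at most 62.5 mm and 10.7 degrees, less where a joint would pass 70% of its speed; a pose out of reach is approached as far as the arm can. A call with a number of a shift or a turn outside -1 to 1 is refused whole. A call with a gripper value outside its range is refused whole. OPENING is the opening, from -1 (shut) to 1 (fully open), set as the call begins (- or left out, the last holds). The fingers move at their own pace and stop on an object; the grip force is fixed at half the most. Time passes only in rows, so rows that do not move let the fingers close, or fill a call up. It gives the time, the measured TCP pose, the force, the opening and the grip force at its end, in the units of the state.
- ctrl.get_obs(): the state, without advancing time (a new reading comes with each control period).
- camera(name): name is "scene" or "top" or "wrist"; returns a dict with "color" (384x512x3 uint8, blue, green, red), "fx", "fy", "cx", "cy" (pixels), "xyz" and "rotation" of the camera in the world; the wrist camera has in their place "hand_eye" (4x4, takes a point from camera to tool coordinates, whose origin is the TCP and whose axes are the flange's). Camera axes: x right, y down, z forward; pixel columns grow to the right and rows downward; lengths in m; the calibration is good to about 2 mm. The wrist camera is an equidistant fisheye: a pixel r from the principal point sees the ray r / f radians off the axis. A picture is of the moment at which its call begins: read the wrist's pose just before it. There is no depth.
- ctrl.hand_in(): hands the job in; it is judged then, once.
The state is a dict: "time_s": time; "q": joint angles; "dq": joint speeds; "joint_efforts": joint torques, N m; "eef_pos": TCP position; "eef_rot": TCP orientation; "wrist_force": force on the tool from outside, world axes, zero at the start; "torque": the same for the moment, N m; "opening": opening from 0.0 (shut) to 1.0 (fully open); "grasp_force": force on a finger pad.
Only numpy, scipy, OpenCV 4.12 (cv2) and the standard library are available. Lean on these libraries where they do the work, as an engineer would, in place of code of your own. Each camera call takes 0.05 s, during which the arm holds its last target. There are 200 camera calls.

## Working session

There is one attempt and no reset: what is moved stays moved. The work goes in short steps, Python scripts to look and compute and a shell command to move; the robot and the scene stay as the last step left them, time stands still between calls to the robot, and variables do not carry over. Pictures are saved under pics/ and viewed, at most 10 in all, crops included, and the job is handed in when it is done.

```bash
mkdir -p pics; cat > h.py <<'E'
import numpy as np, cv2
from bench import ctrl, camera
def ray(c,u,v):
    d=np.array([(u-c["cx"])/c["fx"],(v-c["cy"])/c["fy"],1.0])
    return np.array(c["xyz"]),np.array(c["rotation"]).reshape(3,3)@d
def onplane(c,u,v,z):
    o,d=ray(c,u,v); return o+d*(z-o[2])/d[2]
def blue(im):
    h=cv2.cvtColor(im,cv2.COLOR_BGR2HSV)
    m=cv2.inRange(h,(98,110,40),(128,255,255))
    cs,_=cv2.findContours(m,cv2.RETR_EXTERNAL,cv2.CHAIN_APPROX_NONE)
    return [c for c in cs if cv2.contourArea(c)>150]
E
python3 - <<'E'
from h import *
print(ctrl.get_obs(),ctrl.finger_overhang)
ims=[]
for n in ("top","scene"):
    c=camera(n); cv2.imwrite(f"pics/{n}0.png",c["color"]); print(n,{k:v for k,v in c.items() if k!="color"})
    for k in blue(c["color"]):
        r=cv2.minAreaRect(k); print(r, cv2.contourArea(k), [onplane(c,*p,0.06)[:2].round(4).tolist() for p in [r[0]]+list(cv2.boxPoints(r))])
E
```

```text
{'time_s': 0.0, 'q': array([ 1.09968909e+00,  1.81548866e-01,  1.60800891e+00,  1.54621580e-05,
        1.35378991e+00, -2.06315619e-01]), 'dq': array([ 0.00098329, -0.00068929,  0.00044786,  0.00025141, -0.00041928,
        0.00013931]), 'joint_efforts': array([-1.57850402e-03, -4.44868612e+01, -3.51333046e+01, -4.09917002e-04,
        9.05657391e-03,  1.88316767e-05]), 'eef_pos': array([0.15022086, 0.55447524, 0.2383793 ]), 'eef_rot': array([-2.98693677e-04,  1.32010966e-01,  9.91247867e-01, -8.25151319e-04]), 'wrist_force': array([-0.15720704,  0.41606566,  0.01542332]), 'torque': array([ 0.05639349, -0.0003573 , -0.04245787]), 'grasp_force': 0.0, 'opening': 1.0033527734375391} 0.008
top {'fx': 484.3661638115205, 'fy': 484.3661638115205, 'cx': 260.12985726243033, 'cy': 192.20860205088383, 'xyz': array([0.34199652, 0.14800239, 1.15836098]), 'rotation': array([-0.08428686,  0.71171569, -0.69191305,  0.08725155])}Traceback (most recent call last):
  File "<stdin>", line 7, in <module>
  File "h.py", line 7, in onplane
    o,d=ray(c,u,v); return o+d*(z-o[2])/d[2]
        ~~~^^^^^^^
  File "h.py", line 5, in ray
    return np.array(c["xyz"]),np.array(c["rotation"]).reshape(3,3)@d
                              ~~~~~~~~~~~~~~~~~~~~~~~~~~~~~~~^^^^^
ValueError: cannot reshape array of size 4 into shape (3,3)
```

View pics/top0.png

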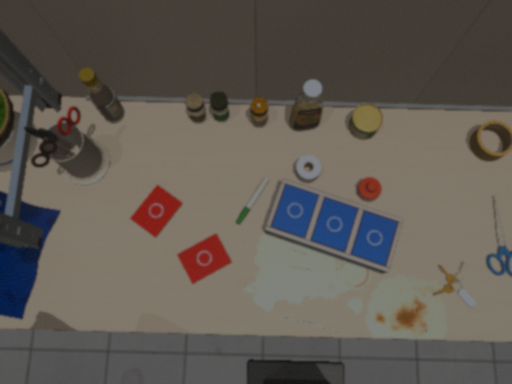

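The top view shows the three blue lids at about (295,210), (335,223) and (375,237). The marker is at (252,200), the label roll at (308,167) and the timer at (370,188). The red look-alikes are off to the left.

```bash
sed -i 's/np.array(c\["rotation"\]).reshape(3,3)@d/Rotation.from_quat(c["rotation"],scalar_first=True).apply(d)/; 1a from scipy.spatial.transform import Rotation' h.py
python3 - <<'E'
from h import *
for n in ("top","scene"):
    c=camera(n); cv2.imwrite(f"pics/{n}1.png",c["color"]); print(n,c["xyz"],c["rotation"])
    for k in blue(c["color"]):
        r=cv2.minAreaRect(k); print(np.round(r[0]), cv2.contourArea(k), [onplane(c,*p,0.06)[:2].round(4).tolist() for p in [r[0]]+list(cv2.boxPoints(r))])
E
```

```text
top [0.34199652 0.14800239 1.15836098] [-0.08428686  0.71171569 -0.69191305  0.08725155]
[500. 260.] 394.5 [[0.471, -0.3994], [0.501, -0.3759], [0.5025, -0.4285], [0.4414, -0.4226], [0.4399, -0.3706]]
[374. 238.] 1497.5 [[0.5145, -0.1165], [0.4748, -0.0621], [0.5766, -0.0943], [0.5549, -0.1719], [0.4541, -0.1382]]
[ 18. 258.] 2822.5 [[0.4454, 0.6876], [0.3398, 0.7603], [0.5881, 0.7126], [0.5561, 0.6112], [0.3111, 0.664]]
[334. 224.] 1469.0 [[0.5437, -0.0251], [0.5051, 0.0288], [0.6062, -0.0031], [0.583, -0.0799], [0.4828, -0.0465]]
[294. 210.] 1439.0 [[0.5732, 0.0664], [0.5351, 0.1193], [0.6359, 0.0886], [0.612, 0.0126], [0.5122, 0.0447]]
scene [0.24486712 0.73190463 0.5758609 ] [ 0.11815461 -0.21238066  0.86987211 -0.42925104]
[274. 184.] 791.0 [[0.5723, 0.0674], [0.6333, 0.0913], [0.6531, -0.0085], [0.5122, 0.0439], [0.5042, 0.1313]]
[300. 170.] 639.5 [[0.5421, -0.02], [0.6012, 0.0053], [0.6212, -0.0885], [0.4837, -0.045], [0.4742, 0.0388]]
[323. 156.] 532.5 [[0.5129, -0.111], [0.5719, -0.0864], [0.5901, -0.1795], [0.4546, -0.1353], [0.4461, -0.0516]]
[366. 128.] 157.0 [[0.4513, -0.3239], [0.4909, -0.3475], [0.4321, -0.3753], [0.4138, -0.3015], [0.4696, -0.2749]]
```

View pics/scene1.png

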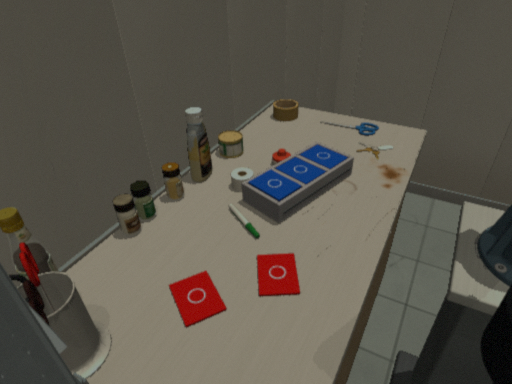

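The scene view shows the lids seated in the caddy at (274,184), (300,170) and (323,156). Both views agree to within about 4 mm. Lid centres are L (.573,.067), M (.5435,-.023) and R (.514,-.114), with the caddy yawed about -0.31 rad. The front press points are 37 mm back along the caddy's x. I'll move over the left lid's front with the fingers shut.

```bash
python3 -m pendant '[[0.1,-0.12,0,0,0,-0.03],[0.2,-0.24,0,0,0,0],[0.2,-0.24,0,0,0,0],[0.2,-0.24,0,0,0,0],[0.2,-0.24,0,0,0,0],[0.2,-0.24,0,0,0,0],[0.2,-0.24,0,0,0,0],[0.2,-0.24,-0.1,0,0,0],[0.2,-0.24,-0.1,0,0,0],[0.2,-0.24,-0.1,0,0,0]]' -1
```

```text
time_s: 1.4
eef_pos: [0.5258, 0.104, 0.1815]
eef_rot: [0.0, 0.155, 0.988, 0.0]
wrist_force: [1.6, 0.6, -0.3]
opening: -0.002
grasp_force: 0.0
```

```bash
python3 -m pendant '[[0.04,-0.1,-0.05,0,0,0],[0,0,-0.1,0,0,0],[0,0,-0.1,0,0,0],[0,0,-0.1,0,0,0],[0,0,-0.1,0,0,0],[0,0,0,0,0,0],[0,0,0,0,0,0],[0,0,0,0,0,0],[0,0,0,0,0,0],[0,0,0,0,0,0]]'
python3 - <<'E'
from h import *
o=ctrl.get_obs();print(o["eef_pos"],o["wrist_force"])
c=camera("wrist");cv2.imwrite("pics/w1.png",c["color"]);print(c["fx"],c["cx"],c["cy"],c["hand_eye"])
E
```

```text
time_s: 2.65
eef_pos: [0.533, 0.0858, 0.0925]
eef_rot: [0.0, 0.155, 0.988, 0.0]
wrist_force: [0.1, -0.1, 0.8]
opening: -0.002
grasp_force: 0.0
[0.53301209 0.08577473 0.09254072] [ 0.07913468 -0.0791199   0.809203  ]
297.3186396354542 254.5907354446799 192.37933017908563 [[ 5.20608832e-04 -9.64076528e-01 -2.65624126e-01  6.65682749e-02]
 [ 9.99999857e-01  4.70089630e-04  2.53766027e-04  2.24653013e-04]
 [-1.19782723e-04 -2.65624220e-01  9.64076636e-01 -1.34608926e-01]
 [ 0.00000000e+00  0.00000000e+00  0.00000000e+00  1.00000000e+00]]
```

View pics/w1.png

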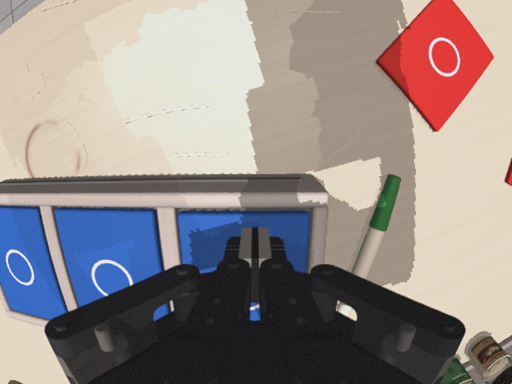

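The wrist view shows the shut fingertips at about (255,235), over the left lid's front part, with the lid's front edge at row 210. They sit a few mm too far forward, so I'll correct that and descend.

```bash
python3 -m pendant '[[0.025,-0.04,-0.03,0,0,0],[0,0,-0.03,0,0,0],[0,0,-0.03,0,0,0],[0,0,0,0,0,0],[0,0,0,0,0,0],[0,0,-0.01,0,0,0],[0,0,-0.01,0,0,0],[0,0,0,0,0,0],[0,0,0,0,0,0],[0,0,0,0,0,0]]'
```

```text
time_s: 3.95
eef_pos: [0.5378, 0.0778, 0.0702]
eef_rot: [0.0, 0.155, 0.988, 0.0]
wrist_force: [-0.1, -0.1, 0.2]
opening: -0.001
grasp_force: 0.2
```

```bash
python3 -m pendant '[[0,0,-0.005,0,0,0],[0,0,-0.005,0,0,0],[0,0,-0.005,0,0,0],[0,0,0,0,0,0],[0,0,0,0,0,0],[0,0,0,0,0,0],[0,0,0,0,0,0],[0,0,0,0,0,0],[0,0,0,0,0,0],[0,0,0,0,0,0]]'
```

```text
time_s: 5.2
eef_pos: [0.5381, 0.0778, 0.0692]
eef_rot: [0.0, 0.155, 0.988, -0.0]
wrist_force: [-8.6, -0.6, 18.2]
opening: 0.002
grasp_force: 9.2
```

```bash
python3 - <<'E'
from h import *
for n in("scene","wrist"): cv2.imwrite(f"pics/{n}_Lp.png",camera(n)["color"])
E
python3 -m pendant '[[0,0,0.03,0,0,0],[0,0,0.03,0,0,0],[0,0,0.03,0,0,0],[0,0,0,0,0,0],[0,0,0,0,0,0],[0,0,0,0,0,0],[0,0,0,0,0,0],[0,0,0,0,0,0],[0,0,0,0,0,0],[0,0,0,0,0,0]]'
python3 - <<'E'
from h import *
for n in("scene","wrist"): cv2.imwrite(f"pics/{n}_Lr.png",camera(n)["color"])
a=[cv2.imread(f"pics/scene{s}.png")[110:230,220:370] for s in("_Lp","_Lr")]
a=[cv2.resize(x,None,fx=2.6,fy=2.6,interpolation=cv2.INTER_CUBIC) for x in a]
b=[cv2.imread(f"pics/wrist{s}.png")[170:330,:] for s in("_Lp","_Lr")]
b=[cv2.resize(x,(390,122)) for x in b]
cv2.imwrite("pics/cmp1.png",np.vstack([np.hstack(a),np.hstack(b)]))
E
```

```text
time_s: 6.55
eef_pos: [0.5378, 0.0778, 0.0851]
eef_rot: [-0.0, 0.155, 0.988, 0.0]
wrist_force: [-0.7, -0.5, 0.1]
opening: -0.004
grasp_force: 0.0
```

View pics/cmp1.png

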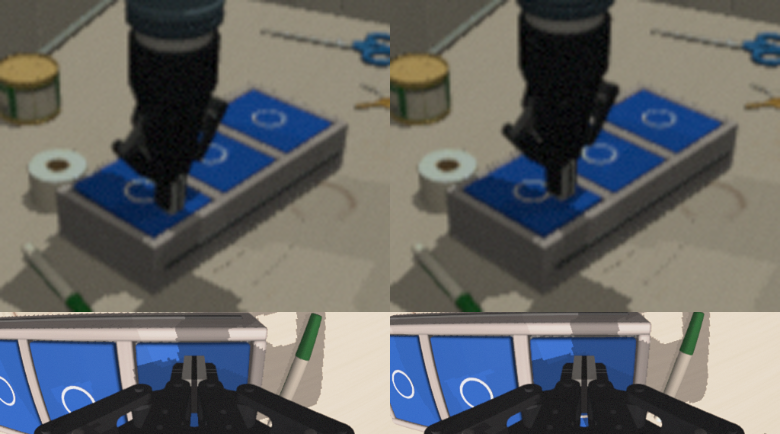

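Pressed (left) and released (right) look the same. The left lid's back edge at about (75,195) doesn't lift under 18 N, so it's solid. Next is the middle lid's front, with numeric comparison of pressed and released pictures.

```bash
cat > d.py <<'E'
import sys,cv2,numpy as np
# mean abs diff of scene picture around each lid's back edge (pressed vs released)
from h import onplane
a,b=[cv2.imread(f"pics/scene_{s}.png").astype(int) for s in sys.argv[1:3]]
d=np.abs(a-b).sum(2)
for n,(u,v) in dict(Lbackleft=(249,185),L=(260,177),Mback=(290,160),Rback=(312,147)).items(): print(n,d[v-5:v+6,u-5:u+6].mean().round(1))
E
python3 d.py Lp Lr
python3 -m pendant '[[-0.035,-0.11,0,0,0,0],[-0.035,-0.11,0,0,0,0],[-0.035,-0.11,0,0,0,0],[-0.04,-0.12,0,0,0,0],[0,0,-0.03,0,0,0],[0,0,-0.03,0,0,0],[0,0,0,0,0,0],[0,0,0,0,0,0],[0,0,0,0,0,0],[0,0,0,0,0,0]]'
```

```text
Lbackleft 17.2
L 31.1
Mback 12.6
Rback 21.0
time_s: 7.9
eef_pos: [0.509, -0.0121, 0.0733]
eef_rot: [0.0, 0.155, 0.988, -0.0]
wrist_force: [-0.5, 1.2, -0.0]
opening: 0.001
grasp_force: 0.0
```

```bash
python3 -m pendant '[[0,0,-0.005,0,0,0],[0,0,-0.005,0,0,0],[0,0,-0.005,0,0,0],[0,0,-0.005,0,0,0],[0,0,0,0,0,0],[0,0,0,0,0,0],[0,0,0,0,0,0],[0,0,0,0,0,0],[0,0,0,0,0,0],[0,0,0,0,0,0]]'
```

```text
time_s: 9.15
eef_pos: [0.5088, -0.0122, 0.0691]
eef_rot: [0.0, 0.155, 0.988, -0.0]
wrist_force: [-0.3, -0.4, 0.0]
opening: -0.002
grasp_force: 0.0
```

```bash
python3 -m pendant '[[0,0,-0.005,0,0,0],[0,0,-0.005,0,0,0],[0,0,0,0,0,0],[0,0,0,0,0,0],[0,0,0,0,0,0],[0,0,0,0,0,0],[0,0,0,0,0,0],[0,0,0,0,0,0],[0,0,0,0,0,0],[0,0,0,0,0,0]]'
python3 - <<'E'
from h import *
for n in("scene","wrist"): cv2.imwrite(f"pics/{n}_Mp.png",camera(n)["color"])
E
```

```text
time_s: 10.4
eef_pos: [0.5089, -0.0122, 0.068]
eef_rot: [0.0, 0.155, 0.988, -0.0]
wrist_force: [-3.6, 0.9, 9.7]
opening: 0.005
grasp_force: 4.8
```

```bash
python3 -m pendant '[[0,0,0.03,0,0,0],[0,0,0.05,0,0,0],[-0.03,-0.1,0,0,0,0],[-0.04,-0.12,0,0,0,0],[-0.04,-0.12,0,0,0,0],[-0.04,-0.115,0,0,0,0],[0,0,-0.03,0,0,0],[0,0,-0.02,0,0,0],[0,0,0,0,0,0],[0,0,0,0,0,0]]'
python3 -m pendant '[[0,0,-0.005,0,0,0],[0,0,-0.005,0,0,0],[0,0,-0.005,0,0,0],[0,0,0,0,0,0],[0,0,0,0,0,0],[0,0,0,0,0,0],[0,0,0,0,0,0],[0,0,0,0,0,0],[0,0,0,0,0,0],[0,0,0,0,0,0]]'
python3 - <<'E'
from h import *
a=[]
for s in ("Lp","Lr","Mp"):
    a.append(cv2.resize(cv2.imread(f"pics/wrist_{s}.png")[165:275,100:345],None,fx=1.6,fy=1.8,interpolation=cv2.INTER_CUBIC))
c=[cv2.resize(cv2.imread(f"pics/scene_{s}.png")[160:212,235:305],(392,291),interpolation=cv2.INTER_CUBIC) for s in("Lp","Lr","Mp")]
cv2.imwrite("pics/cmp2.png",np.vstack([np.hstack([a[0],a[2]]),np.hstack([c[0],c[2]])]))
E
```

```text
time_s: 11.75
eef_pos: [0.479, -0.1026, 0.0731]
eef_rot: [-0.0, 0.155, 0.988, 0.0]
wrist_force: [-0.1, -0.2, -0.0]
opening: 0.003
grasp_force: 0.0
time_s: 13.0
eef_pos: [0.4788, -0.1032, 0.0701]
eef_rot: [-0.0, 0.155, 0.988, -0.0]
wrist_force: [0.5, -0.6, -0.9]
opening: -0.0
grasp_force: 0.0
```

View pics/cmp2.png

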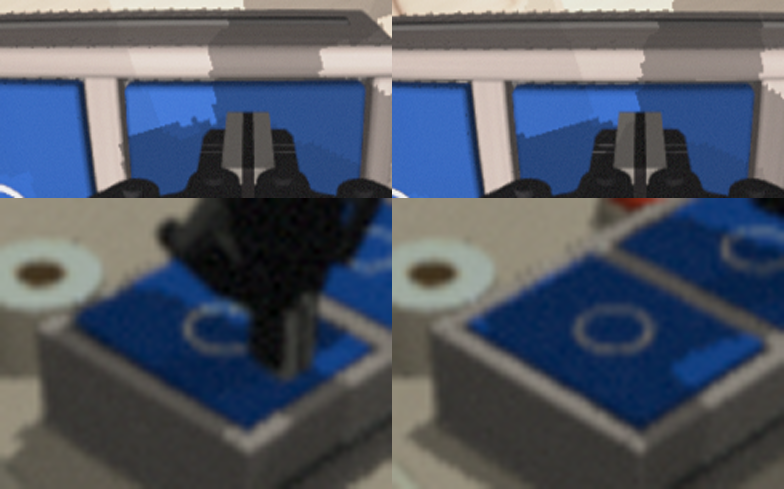

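The pictures show the left lid pressed (left) and free (right), and they don't settle it. The resistance heights do suggest the left lid stops about 1.2 mm higher. I'll finish the right lid first.

```bash
python3 -m pendant '[[0,0,-0.005,0,0,0],[0,0,-0.005,0,0,0],[0,0,-0.005,0,0,0],[0,0,0,0,0,0],[0,0,0,0,0,0],[0,0,0,0,0,0],[0,0,0,0,0,0],[0,0,0,0,0,0],[0,0,0,0,0,0],[0,0,0,0,0,0]]'
python3 - <<'E'
from h import *
for n in("scene","wrist"): cv2.imwrite(f"pics/{n}_Rp.png",camera(n)["color"])
E
```

```text
time_s: 14.25
eef_pos: [0.4788, -0.1032, 0.068]
eef_rot: [-0.0, 0.155, 0.988, -0.0]
wrist_force: [-4.1, 1.6, 10.7]
opening: 0.0
grasp_force: 5.3
```

The right lid behaves like the middle one, both solid at TCP z ≈ .068. The left stopped at .0692 under a higher force and already touched earlier, so it is the one that rocks. I'll go back to its centre; contact near .0715 would confirm it is raised.

```bash
python3 -m pendant '[[0,0,0.05,0,0,0],[0,0,0.05,0,0,0],[0.07,0.13,0.02,0,0,0],[0.1,0.18,0,0,0,0],[0.1,0.18,0,0,0,0],[0.1,0.18,0,0,0,0],[0.1,0.18,0,0,0,0],[0,0,-0.03,0,0,0],[0,0,0,0,0,0],[0,0,0,0,0,0]]'
python3 -m pendant '[[0,0,-0.02,0,0,0],[0,0,-0.02,0,0,0],[0,0,-0.01,0,0,0],[0,0,-0.01,0,0,0],[0,0,-0.005,0,0,0],[0,0,0,0,0,0],[0,0,0,0,0,0],[0,0,0,0,0,0],[0,0,0,0,0,0],[0,0,0,0,0,0]]'
```

```text
time_s: 15.6
eef_pos: [0.5723, 0.0659, 0.0851]
eef_rot: [-0.0, 0.156, 0.988, -0.0]
wrist_force: [-0.5, -0.0, -0.1]
opening: 0.004
grasp_force: 0.0
time_s: 16.85
eef_pos: [0.5728, 0.0668, 0.0722]
eef_rot: [0.0, 0.155, 0.988, -0.0]
wrist_force: [-0.7, -0.8, -0.5]
opening: -0.0
grasp_force: 0.0
```

```bash
python3 -m pendant '[[0,0,-0.005,0,0,0],[0,0,-0.005,0,0,0],[0,0,0,0,0,0],[0,0,0,0,0,0],[0,0,0,0,0,0],[0,0,0,0,0,0],[0,0,0,0,0,0],[0,0,0,0,0,0],[0,0,0,0,0,0],[0,0,0,0,0,0]]'
```

```text
time_s: 18.1
eef_pos: [0.5729, 0.0668, 0.0709]
eef_rot: [0.0, 0.155, 0.988, -0.0]
wrist_force: [-2.5, -0.0, 6.1]
opening: 0.0
grasp_force: 3.1
```

Contact at about .0713, so the left lid is raised. I'll press it in.

```bash
python3 -m pendant '[[0,0,-0.005,0,0,0],[0,0,-0.005,0,0,0],[0,0,-0.005,0,0,0],[0,0,0,0,0,0],[0,0,0,0,0,0],[0,0,0,0,0,0],[0,0,0,0,0,0],[0,0,0,0,0,0],[0,0,0,0,0,0],[0,0,0,0,0,0]]'
```

```text
time_s: 19.35
eef_pos: [0.573, 0.0668, 0.0685]
eef_rot: [0.0, 0.155, 0.988, -0.0]
wrist_force: [-4.0, -0.9, 11.1]
opening: 0.003
grasp_force: 5.5
```

```bash
python3 -m pendant '[[0,0,-0.005,0,0,0],[0,0,-0.002,0,0,0],[0,0,0,0,0,0],[0,0,0,0,0,0],[0,0,0,0,0,0],[0,0,0,0,0,0],[0,0,0,0,0,0],[0,0,0,0,0,0],[0,0,0,0,0,0],[0,0,0,0,0,0]]'
```

```text
time_s: 20.6
eef_pos: [0.573, 0.0668, 0.068]
eef_rot: [0.0, 0.155, 0.988, -0.0]
wrist_force: [-8.6, -0.2, 19.0]
opening: 0.002
grasp_force: 9.3
```

At .068 under 19 N, the same height as the seated lids. I'll release, then touch again to check that it stays down.

```bash
python3 -m pendant '[[0,0,0.03,0,0,0],[0,0,0.03,0,0,0],[0,0,0,0,0,0],[0,0,0,0,0,0],[0,0,-0.03,0,0,0],[0,0,-0.015,0,0,0],[0,0,0,0,0,0],[0,0,0,0,0,0],[0,0,0,0,0,0],[0,0,0,0,0,0]]'
```

```text
time_s: 21.85
eef_pos: [0.5728, 0.0668, 0.0687]
eef_rot: [-0.0, 0.155, 0.988, -0.0]
wrist_force: [0.5, -0.7, -0.2]
opening: -0.002
grasp_force: 0.0
```

No contact down to .0687, so it stayed flush. I'll retreat upward and take a final look.

```bash
python3 -m pendant '[[0,0,0.1,0,0,0],[0,0,0.2,0,0,0],[-0.2,0.1,0.25,0,0,0],[-0.2,0.2,0.1,0,0,0],[-0.2,0.2,0,0,0,0],[-0.15,0.2,0,0,0,0],[0,0.2,0,0,0,0],[0,0.2,0,0,0,0],[0,0,0,0,0,0],[0,0,0,0,0,0]]'
python3 - <<'E'
from h import *
o=[camera(n)["color"][a:b,c:d] for n,a,b,c,d in(("top",140,290,220,420),("scene",110,260,220,420))]
cv2.imwrite("pics/fin.png",cv2.resize(np.hstack(o),None,fx=2,fy=2,interpolation=cv2.INTER_CUBIC))
E
```

```text
time_s: 23.1
eef_pos: [0.4256, 0.2852, 0.1961]
eef_rot: [0.0, 0.155, 0.988, 0.0]
wrist_force: [-0.2, -0.4, 0.8]
opening: -0.002
grasp_force: 0.0
```

View pics/fin.png

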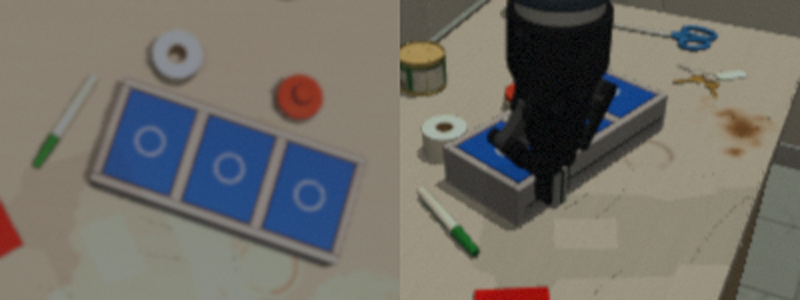

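All three lids are seated. The roll (175,55), timer (298,97) and marker (65,120) haven't moved, and the arm is clear.

```bash
python3 -c "from bench import ctrl; print(ctrl.hand_in())"
```

```text
the job is handed in; nothing more can be done
None
```

I tried the lids left to right; the left one was loose, so I went back and pressed it in until it was flush, and handed the job in at about 23 s (the first try of the left lid reached 18 N, above the 15 N figure, but it was still raised when I went back).

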